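# Hold the big clip gaping over a picture board

## Robot

A 7-joint arm with a two-finger parallel gripper is mounted at the origin on the work surface. World frame = base frame: x ahead of the robot, y to its left, z up, the work surface at z = 0. Lengths are in m, angles in rad, forces in N, time in s.
With the tool pointing down it reaches from about 0.4 to 0.875 m from the base axis. Payload 6.5 kg.
Tool frame: the origin (TCP) lies at the very end of the fingers, on their centre line; the grasp point (between the pads) lies 19 mm behind it; z points along the fingers, y is the line along which they close (so a half turn about z gives the same grasp; the last joint's range is limited). The gripper opens to 85 mm and grips with 20 to 120 N. Pads are 22 mm wide; open, the fingers measure 114 mm over their backs; the gripper's body (76 mm by 85 mm) begins 54 mm behind the grasp point. The pads swing forward as they close: fully open they stand 13 mm farther back than shut.
Start: joints at [-1.211, 0.536, -0.004, 1.538, 0.003, 1.067, -0.071], TCP at [0.268, 0.592, 0.231] pointing down, gripper open.
Joint ranges: [-2.7, 2.7], [-0.37, 2.16], [-1.27, 1.26], [0.24, 2.4], [-1.31, 4.45], [0.19, 1.91], [-2.76, 2.76]. Speed limits (rad/s): [2.39, 2.39, 3.14, 3.14, 3.14, 3.14, 3.14].

## Interface

Orientations are given as a unit quaternion [w, x, y, z].
In Python, from bench import get_state, snapshot, order gives the robot as it stands.
- The arm moves only by the tool drive_tool, never from a script. Its arguments are lists of equal length, an entry for each row: "linear": the shift along the tool's x, y, z as a fraction of full scale, a list of three; "dr": the turn, a rotation vector about the tool's x, y, z as a fraction of full scale, a list of three; "grip": the closure, from 0 (fully open) to 1 (shut). In form: {"linear": [[tx, ty, tz], ...], "dr": [[wx, wy, wz], ...], "grip": [grip, ...]}. A call has 1 to 5 rows; each row shifts and turns the commanded pose from where the row before left it, along the tool's axes as they then stand; what a row does not reach is not made up. Full scale, the value 1, is 0.05 m for a shift and 6 degrees for a turn. A row lasts 1/10 s, in which the tool goes at most 50 mm and 8.59 degrees, less where a joint would pass 70% of its speed; a pose out of reach is approached as far as the arm can. A call with a number of a shift or a turn outside -1 to 1 is refused whole. A call with a gripper value outside its range is refused whole. The fingers move at their own pace and stop on an object; "newtons" is the grip in N (left out, the last holds). Time passes only in rows, so rows that do not move let the fingers close. It gives the time, the measured TCP pose, the force, the opening and the grip force at its end, in the units of the state.
- get_state(): the state, without advancing time (a new reading comes with each control period).
- snapshot(name): name is "side" or "top" or "wrist"; returns a dict with "img" (420x560x3 uint8, red, green, blue), "mtx" (3x3 intrinsics, pixels), "origin" and "orientation" of the camera in the world; the wrist camera has in their place "mount" (4x4, takes a point from camera to tool coordinates, whose origin is the TCP and whose axes are the flange's). Camera axes: x right, y up, looking along -z (the intrinsics and any distortion apply to the point x, -y, -z); pixel columns grow to the right and rows downward; lengths in m; the calibration is good to about 2 mm. A picture is of the moment at which its call begins: read the wrist's pose just before it. There is no depth.
- order.hand_in(): hands the job in; it is judged then, once.
The state is a dict: "time": time; "q": joint angles; "qd": joint speeds; "effort": joint torques, N m; "tool_pos": TCP position; "eef_rot": TCP orientation; "force": force on the tool from outside, world axes, zero at the start; "wrist_torque": the same for the moment, N m; "finger_gap": finger opening in m; "finger_force": force on a finger pad.
Only numpy, scipy, OpenCV 4.12 (cv2) and the standard library are available. Lean on these libraries where they do the work, as an engineer would, in place of code of your own. Each camera call takes 0.05 s, during which the arm holds its last target. There are 200 camera calls.

## Task

Squeeze the handles of the big wooden spring clip to spread its jaws, lift it off its rest, and bring it down astride the middle of the top edge of the tall picture board, so that I can slip a second print in beside the board. Finish while still holding it there: handles squeezed so that the jaws gape wide, upright and square to the board, the edge about 20 mm inside the jaws, and the clip touching the board on neither side. Do not shove the board's stand, and leave the small clip, the wide board and the other things on the dresser alone.

Things in the scene. Friction and masses are not known exactly. Their poses are not given: they have to be found in the camera images.
- clip: Big spring clip (giant light-wood clothes peg, 97 mm tall, 22 mm wide, 47 g), the larger of two. Starts upright, handles up, jaws biting its rest's tongue. Origin: midway between the jaw lips, at the underside; z up from jaws to handles, x the way the jaws part and the handles are squeezed, y along its width. Jaws 7 mm thick; lips 8 mm tall, jaws hollow above them (4 mm a side). Same after a half turn.
- clip_handles (a point): Point between the big clip's handles where to squeeze them: 80 mm above the underside, 30 mm above the steel pivot (10 mm thick, 26 mm long along y). Handles run from 52 to 97 mm above the underside. At the start they splay: 42 mm over their outer faces at the top, 28 mm near the pivot; fully squeezed they are parallel, 26 mm over the faces.
- clip_front (a joint): Angle of the clip's half on its -x side from the middle plane, rad: 0 = shut, 0.25 = fully spread (stop), about 0.07 at the start. A spring shuts it; full spread takes about 7 N a side at the handles. Both halves turn alike. Fully spread, the lips stand 10 mm either side of the middle plane and 1.5 mm higher than shut.
- clip_back (a joint): The same for the half on the clip's +x side; equal to clip_front.
- big_rest: The big clip's rest, fixed: a wooden block 44 x 64 mm, 20 mm tall, with an upright tongue on it 6 mm thick (x), 44 mm long (y), its top 48 mm above the table. Origin: centre of the underside. The clip's lips stand on the block's top (20 mm up), its axes parallel to the rest's.
- tall_stand_edge (a point): Middle of the top edge of the tall picture board, 135 mm above the table. The board is upright, 4 mm thick (x is its normal), 84 mm wide (y runs along the top edge), the taller and narrower of the two boards (z up).
- tall_stand: The tall board with its foot, one loose rigid piece of 0.75 kg. Foot: a wooden block 56 x 120 mm, 25 mm tall; the board rises from its middle to 135 mm. Origin: centre of the foot's underside; axes as those of the edge.
- wide_stand: The same kind of stand with a wide low board (126 mm wide, top 99 mm above the table); loose, to be left alone. Origin: centre of the foot's underside.
- small_clip: A small clip of the same shape, 66 mm tall, standing on an identical rest of its own; to be left alone. Origin: centre of its underside.
- low_house: Painted house-shaped block 45 x 70 mm, 105 mm tall, loose, left alone. Origin: centre of its underside.
- high_house: Painted house-shaped block 45 x 72 mm, 136 mm tall, loose, left alone. Origin: centre of its underside.
- tealight: Candle in a metal cup, 40 mm across, 17 mm tall, loose, left alone. Origin: centre of its underside.
- cream_jar: White jar, 64 mm across, 70 mm tall, loose, left alone. Origin: centre of its underside.
- trinket_box: Dark wooden box 80 x 110 mm, 50 mm tall, loose, left alone. Origin: centre of its underside.
Things that resemble listed ones, but are neither listed nor needed, are in the scene too. Leave any orange or red look-alike of the tall_stand alone.

How it is judged:
By the outcome, as a careful person would: the job done as asked, in the order asked, and still so for the second after the job is handed in, while the arm keeps its last pose, push and grip.
It also fails if it takes over 42 s, if anything falls off the work surface, if the arm or the gripper's body presses on something with over 40 N, if the wrist force passes 120 N, or if a joint passes its speed limit or range.

## Working session

There is one attempt and no reset: what is moved stays moved. The work goes in short steps, Python scripts to look and compute and a tool call to move; the robot and the scene stay as the last step left them, time stands still between calls to the robot, and variables do not carry over. Pictures are saved under pics/ and viewed, at most 10 in all, crops included, and the job is handed in when it is done.

Besides the shell and the picture viewer there is one more tool, called by a JSON object that holds its "method" and its "body". drive_tool: Moves the arm, as the interface text tells. Shift numbers are shares of 0.05 m and turn numbers shares of 6 degrees, none past 1 either way. Its arguments: {"type":"object","properties":{"linear":{"type":"array"},"dr":{"type":"array"},"grip":{"type":"array"},"newtons":{"type":"number"}},"required":["linear","dr","grip"]}

```bash
mkdir -p pics; ls; python3 - <<'E'
from bench import get_state, snapshot
import cv2,pickle
s=get_state();print(s)
for n in("side","top","wrist"):
    d=snapshot(n);pickle.dump(d,open(f"pics/{n}0.pkl","wb"));cv2.imwrite(f"pics/{n}0.png",d["img"][:,:,::-1])
    print(n,{k:v for k,v in d.items() if k!="img"})
E
```

```text
pics
{'time': 0.0, 'q': array([-1.21122651,  0.53716946, -0.00443973,  1.53884592,  0.00260377,
        1.06729058, -0.07119334]), 'qd': array([-0.00158989, -0.00044625,  0.0001078 ,  0.00092096,  0.00083525,
       -0.00062193,  0.00076492]), 'effort': array([-1.41213872e-05, -5.83409464e+01,  1.04873411e+00, -2.59110492e+01,
        1.23524902e-02,  9.46043059e-03,  6.09396906e-06]), 'tool_pos': array([0.26822616, 0.59140062, 0.23042155]), 'eef_rot': array([-1.17240582e-04,  2.11240740e-01,  9.77433691e-01, -8.45693741e-04]), 'force': array([-0.84390587, -0.83086028,  0.42271151]), 'wrist_torque': array([-0.06611952, -0.02300193, -0.02817208]), 'finger_force': 0.0, 'finger_gap': 0.08565694081998468}
side {'mtx': array([[443.63764071,   0.        , 286.02930232],
       [  0.        , 443.63764071, 207.51612828],
       [  0.        ,   0.        ,   1.        ]]), 'origin': array([-0.14285517, -0.75087225,  0.8439922 ]), 'orientation': array([ 0.83094233,  0.42214381, -0.16829028, -0.32094833])}
top {'mtx': array([[389.62591984,   0.        , 280.01666584],
       [  0.        , 389.62591984, 205.58055356],
       [  0.        ,   0.        ,   1.        ]]), 'origin': array([ 0.40199621, -0.01264896,  1.06609051]), 'orientation': array([-0.7037122 , -0.05184728,  0.04503691,  0.70715817])}
wrist {'mtx': array([[326.347051  ,   0.        , 281.12639611],
       [  0.        , 326.347051  , 213.47036904],
       [  0.        ,   0.        ,   1.        ]]), 'mount': array([[ 5.25169156e-04,  9.52158854e-01,  3.05603078e-01,
         7.95404618e-02],
       [ 9.99999783e-01, -3.78816286e-04, -5.38200606e-04,
         4.76760992e-04],
       [-3.96685049e-04,  3.05603294e-01, -9.52158847e-01,
        -1.42758903e-01],
       [ 0.00000000e+00,  0.00000000e+00,  0.00000000e+00,
         1.00000000e+00]])}
```

View pics/side0.png

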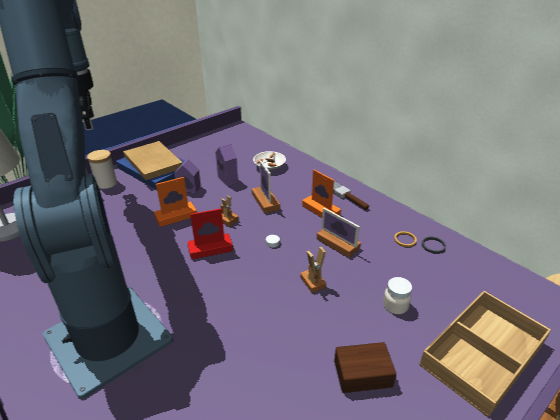

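View pics/top0.png

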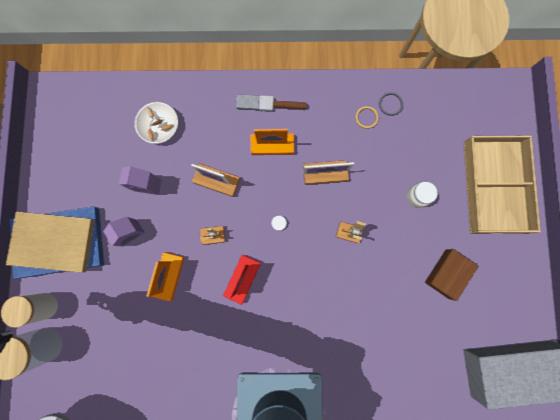

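The big clip is at side (315,268) and top (352,231). The tall stand with the natural wood foot is at side (265,190) and top (217,178). The red and orange ones are look-alikes. I'll zoom in on these in one composite.

```bash
cat > h.py <<'E'
import numpy as np,cv2,pickle
from scipy.spatial.transform import Rotation as R
def rot(q): return R.from_quat(np.r_[q[1:],q[0]]).as_matrix()
def cam(d,pose=None):
    if "origin" in d: return rot(d["orientation"]),np.array(d["origin"])
    M=d["mount"];Rt=rot(pose[1]);return Rt@M[:3,:3],Rt@M[:3,3]+pose[0]
def proj(P,d,pose=None):
    A,o=cam(d,pose);p=(np.atleast_2d(P)-o)@A;p=p*[1,-1,-1];u=p@d["mtx"].T;return u[:,:2]/u[:,2:]
def onz(uv,z,d,pose=None):
    A,o=cam(d,pose);r=A@(np.linalg.inv(d["mtx"])@[*uv,1]*[1,-1,-1]);return o+r*(z-o[2])/r[2]
def crop(img,x,y,w,h,s):
    return cv2.resize(img[y:y+h,x:x+w],None,fx=s,fy=s,interpolation=cv2.INTER_CUBIC)
E
python3 - <<'E'
from h import *
S=pickle.load(open("pics/side0.pkl","rb"));T=pickle.load(open("pics/top0.pkl","rb"))
a=[crop(S["img"],275,240,80,60,5),crop(T["img"],315,203,80,60,5),crop(S["img"],225,157,80,60,5),crop(T["img"],178,148,80,60,5)]
cv2.imwrite("pics/c1.png",np.vstack([np.hstack(a[:2]),np.hstack(a[2:])])[:,:,::-1])
print(onz((350,232),.02,T),onz((217,180),.025,T),onz((314,280),.02,S))
E
```

```text
[ 0.47384021 -0.19015199  0.02      ] [0.61704945 0.16862984 0.025     ] [ 0.46849535 -0.20115932  0.02      ]
```

View pics/c1.png

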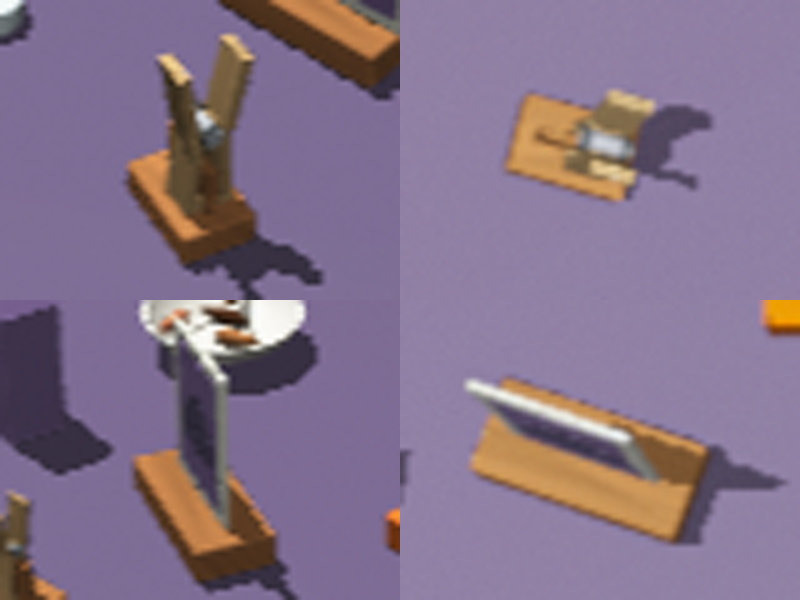

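```bash
cat >> h.py <<'E'
def plan(pos,yaw,n,s=None):
    """yaw: world angle (deg) of tool y, tool pointing down; prints rows"""
    import json
    from bench import get_state
    s=s or get_state();p=np.array(s["tool_pos"]);R0=rot(s["eef_rot"])
    y=np.radians(yaw);ty=np.array([np.cos(y),np.sin(y),0]);tz=np.array([0,0,-1.]);Rt=np.c_[np.cross(ty,tz),ty,tz]
    dv=R.from_matrix(R0.T@Rt).as_rotvec()/n
    L=[];D=[];Rc=R0;pc=p
    for i in range(n):
        l=np.round(Rc.T@((np.array(pos)-pc)/(n-i))/.05,2); d=np.round(np.degrees(R.from_matrix(Rc.T@Rt).as_rotvec())/(n-i)/6,2)
        pc=pc+Rc@l*.05; Rc=Rc@R.from_rotvec(np.radians(d*6)).as_matrix(); L.append(l.tolist());D.append(d.tolist())
    for i in range(0,n,5): print('linear',json.dumps(L[i:i+5]),'dr',json.dumps(D[i:i+5]))
    print('end',pc.round(4),'yaw',np.degrees(np.arctan2(Rc[1,1],Rc[0,1])).round(2))
E
python3 - <<'E'
from h import *
from scipy.optimize import least_squares
S=pickle.load(open("pics/side0.pkl","rb"));T=pickle.load(open("pics/top0.pkl","rb"))
def fit(P,uvs,x0):
    def f(v):
        A=R.from_euler('z',v[2]).as_matrix();e=[]
        for d,idx,uv in uvs: e.append((proj((P[idx]@A.T)+[v[0],v[1],0],d)-uv).ravel())
        return np.concatenate(e)
    r=least_squares(f,x0,loss='soft_l1');print(r.x,np.degrees(r.x[2]),r.fun.round(1));return r.x
P=np.array([[0,.042,.135],[0,-.042,.135],[-.028,.06,.025],[-.028,-.06,.025],[.028,-.06,.025],[.028,.06,.025]])
fit(P,[(T,[0,1,2,5],np.array([[192,164.6],[224.5,175],[192,181.4],[199.6,163.6]])),(S,[0,1,2],np.array([[260.5,163],[270,172.5],[252,189]]))],[.617,.168,-.3])
Q=np.array([[.022,.032,.02],[-.022,.032,.02],[-.022,-.032,.02],[.022,-.032,.02]])
fit(Q,[(T,[0,1,2],np.array([[340,222],[336,237.4],[360,243]])),(S,[1,2],np.array([[300.5,275.5],[311,290]]))],[.47,-.2,-.2])
plan([.60,.17,.27],-18,15)
E
```

```text
[ 0.61996849  0.17030326 -0.32790856] -18.78777665451029 [ 0.6 -0.1  0.3  0.1  0.3  0.3 -0.3 -0.9 -0.5 -2.6 -0.1  0.6 -0.9 -0.8]
[ 0.47228802 -0.19105868 -0.24725708] -14.166787213163127 [ 0.5 -0.2  0.9  0.3  0.3  0.5 -1.7 -3.2  0.3 -1.9]
linear [[-0.63, -0.33, -0.05], [-0.66, -0.27, -0.05], [-0.69, -0.2, -0.05], [-0.7, -0.13, -0.05], [-0.71, -0.06, -0.05]] dr [[-0.0, 0.0, 0.93], [-0.0, 0.0, 0.93], [-0.0, 0.0, 0.93], [-0.0, 0.0, 0.93], [-0.0, 0.0, 0.93]]
linear [[-0.72, 0.01, -0.05], [-0.71, 0.08, -0.05], [-0.7, 0.14, -0.05], [-0.68, 0.21, -0.05], [-0.66, 0.28, -0.06]] dr [[-0.0, 0.0, 0.93], [-0.0, 0.0, 0.93], [-0.0, 0.0, 0.93], [-0.0, 0.0, 0.93], [-0.0, 0.0, 0.93]]
linear [[-0.63, 0.34, -0.05], [-0.6, 0.4, -0.06], [-0.55, 0.46, -0.05], [-0.51, 0.51, -0.06], [-0.45, 0.55, -0.05]] dr [[-0.0, 0.0, 0.93], [-0.0, 0.0, 0.93], [-0.0, 0.0, 0.93], [-0.0, 0.01, 0.92], [-0.0, 0.0, 0.93]]
end [0.6002 0.1701 0.27  ] yaw -18.03
```

{"method": "drive_tool", "body": {"linear": [[-0.63,-0.33,-0.05],[-0.66,-0.27,-0.05],[-0.69,-0.2,-0.05],[-0.7,-0.13,-0.05],[-0.71,-0.06,-0.05]], "dr": [[0,0,0.93],[0,0,0.93],[0,0,0.93],[0,0,0.93],[0,0,0.93]], "grip": [0,0,0,0,0]}}

```text
time: 0.65
tool_pos: [0.3793, 0.4504, 0.2437]
eef_rot: [-0.0, 0.442, 0.897, -0.0]
force: [-0.6, -0.5, -0.0]
finger_gap: 0.0854
finger_force: 0.0
```

{"method": "drive_tool", "body": {"linear": [[-0.72,0.01,-0.05],[-0.71,0.08,-0.05],[-0.7,0.14,-0.05],[-0.68,0.21,-0.05],[-0.66,0.28,-0.06]], "dr": [[0,0,0.93],[0,0,0.93],[0,0,0.93],[0,0,0.93],[0,0,0.93]], "grip": [0,0,0,0,0]}}

```text
time: 1.15
tool_pos: [0.49, 0.31, 0.2567]
eef_rot: [-0.0, 0.646, 0.764, -0.0]
force: [1.1, 0.8, 0.1]
finger_gap: 0.0852
finger_force: 0.0
```

{"method": "drive_tool", "body": {"linear": [[-0.63,0.34,-0.05],[-0.6,0.4,-0.06],[-0.55,0.46,-0.05],[-0.51,0.51,-0.06],[-0.45,0.55,-0.05]], "dr": [[0,0,0.93],[0,0,0.93],[0,0,0.93],[0,0,0.93],[0,0,0.93]], "grip": [0,0,0,0,0]}}

```text
time: 1.65
tool_pos: [0.6009, 0.1692, 0.2703]
eef_rot: [-0.0, 0.811, 0.586, -0.0]
force: [0.2, 0.2, -0.8]
finger_gap: 0.0855
finger_force: 0.0
```

{"method": "drive_tool", "body": {"linear": [[0,0,0],[0,0,0]], "dr": [[0,0,0],[0,0,0]], "grip": [0,0]}}

```text
time: 1.85
tool_pos: [0.6004, 0.1697, 0.2699]
eef_rot: [-0.0, 0.81, 0.587, -0.0]
force: [-0.4, 0.0, -0.3]
finger_gap: 0.0854
finger_force: 0.0
```

```bash
cat >> h.py <<'E'
def wshot(name):
    from bench import get_state,snapshot
    s=get_state();d=snapshot("wrist");d["pose"]=(np.array(s["tool_pos"]),np.array(s["eef_rot"]))
    pickle.dump(d,open(f"pics/{name}.pkl","wb"));cv2.imwrite(f"pics/{name}.png",d["img"][:,:,::-1]);return s,d
E
python3 - <<'E'
from h import *
s,d=wshot("w1");print(s["time"],s["tool_pos"],s["eef_rot"],s["qd"].round(3),s["q"])
print(proj([[.62,.17,.135],[.62,.17,.025]],d,d["pose"]))
plan([.472,-.195,.20],-14,9,s)
E
```

```text
1.85 [0.60037772 0.16966876 0.26993022] [-3.16719885e-05  8.09816835e-01  5.86682701e-01 -3.18128896e-04] [-0.028 -0.006 -0.039  0.008 -0.005  0.001  0.002] [-0.66166853  0.48106452  0.44534691  1.59106541 -0.22302247  1.12083188
 -0.4797982 ]
[[303.61994224 195.47615048]
 [297.62322387 172.25563315]]
linear [[-0.86, -0.02, 0.16], [-0.86, -0.03, 0.16], [-0.86, -0.03, 0.15], [-0.86, -0.04, 0.16], [-0.86, -0.05, 0.15]] dr [[-0.0, 0.0, -0.08], [-0.0, 0.0, -0.08], [-0.0, 0.0, -0.08], [-0.0, 0.0, -0.08], [-0.0, 0.0, -0.07]]
linear [[-0.86, -0.05, 0.16], [-0.85, -0.06, 0.15], [-0.85, -0.07, 0.16], [-0.86, -0.07, 0.15]] dr [[-0.0, 0.0, -0.08], [-0.0, 0.0, -0.07], [-0.0, 0.0, -0.08], [-0.0, 0.0, -0.07]]
end [ 0.472  -0.1951  0.2001] yaw -14.02
```

View pics/w1.png

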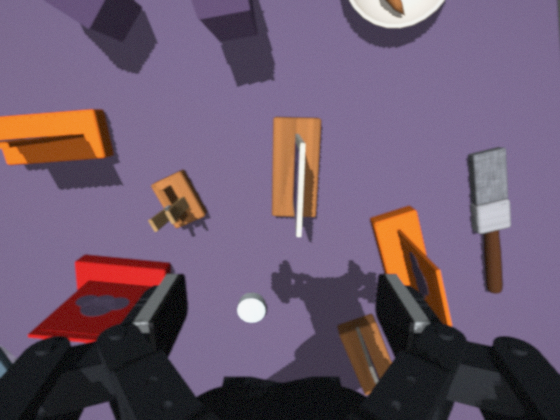

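The tall board's top edge runs from about (303,143) to (299,237), with its foot around (273–321, 118–217). I'll fit the edge numerically and fly to the clip.

```bash
python3 - <<'E'
from h import *
d=pickle.load(open("pics/w1.pkl","rb"));im=d["img"]
for r in range(136,244,8):
    print(r,[(c,tuple(int(v) for v in im[r,c])) for c in range(293,309)] if r in(152,184,224) else '')
w=(im.min(2)>150)[130:250,280:320];n,l,st,ce=cv2.connectedComponentsWithStats(w.astype(np.uint8),connectivity=8)
k=1+np.argmax(st[1:,4]);ys,xs=np.where(l==k);pts=np.c_[xs+280,ys+130].astype(np.float32)
rc=cv2.minAreaRect(pts);b=cv2.boxPoints(rc);print(rc,b)
Z=np.array([onz(p,.135,d,d["pose"]) for p in b]);print(Z, Z.mean(0))
print(np.linalg.norm(np.diff(Z,axis=0),axis=1))
E
```

```text
136 
144 
152 [(293, (170, 113, 75)), (294, (142, 97, 77)), (295, (99, 73, 77)), (296, (76, 62, 84)), (297, (78, 68, 91)), (298, (117, 112, 125)), (299, (172, 168, 169)), (300, (223, 223, 218)), (301, (240, 241, 235)), (302, (245, 245, 240)), (303, (241, 240, 233)), (304, (231, 222, 207)), (305, (213, 175, 145)), (306, (207, 145, 99)), (307, (207, 138, 82)), (308, (212, 141, 86))]
160 
168 
176 
184 [(293, (138, 94, 72)), (294, (93, 70, 72)), (295, (75, 64, 80)), (296, (87, 74, 99)), (297, (132, 123, 137)), (298, (190, 187, 186)), (299, (232, 230, 224)), (300, (241, 240, 233)), (301, (243, 241, 234)), (302, (234, 231, 222)), (303, (204, 194, 179)), (304, (142, 124, 107)), (305, (115, 84, 60)), (306, (109, 76, 43)), (307, (110, 74, 44)), (308, (110, 75, 48))]
192 
200 
208 
216 
224 [(293, (127, 112, 146)), (294, (128, 113, 142)), (295, (137, 127, 145)), (296, (173, 168, 174)), (297, (221, 220, 218)), (298, (239, 241, 235)), (299, (243, 245, 240)), (300, (238, 239, 234)), (301, (206, 210, 204)), (302, (136, 135, 138)), (303, (84, 79, 92)), (304, (65, 59, 75)), (305, (69, 61, 78)), (306, (69, 58, 80)), (307, (66, 59, 77)), (308, (68, 60, 79))]
232 
240 
((300.2377624511719, 189.53208923339844), (6.168086051940918, 95.12751770019531), 2.4895529747009277) [[295.09058 236.917  ]
 [299.22266 141.87926]
 [305.38495 142.14717]
 [301.25287 237.18492]]
[[0.60120043 0.13499722 0.135     ]
 [0.62995124 0.21532321 0.135     ]
 [0.63477631 0.21351292 0.135     ]
 [0.60647963 0.13299246 0.135     ]] [0.6181019  0.17420645 0.135     ]
[0.08531632 0.00515349 0.0853478 ]
```

{"method": "drive_tool", "body": {"linear": [[-0.86,-0.02,0.16],[-0.86,-0.03,0.16],[-0.86,-0.03,0.15],[-0.86,-0.04,0.16],[-0.86,-0.05,0.15]], "dr": [[0,0,-0.08],[0,0,-0.08],[0,0,-0.08],[0,0,-0.08],[0,0,-0.07]], "grip": [0,0,0,0,0]}}

```text
time: 2.4
tool_pos: [0.5277, -0.032, 0.2309]
eef_rot: [-0.0, 0.796, 0.605, 0.0]
force: [0.8, -0.2, -0.3]
finger_gap: 0.0855
finger_force: 0.0
```

{"method": "drive_tool", "body": {"linear": [[-0.86,-0.05,0.16],[-0.85,-0.06,0.15],[-0.85,-0.07,0.16],[-0.86,-0.07,0.15],[0,0,0]], "dr": [[0,0,-0.08],[0,0,-0.07],[0,0,-0.08],[0,0,-0.07],[0,0,0]], "grip": [0,0,0,0,0]}}

```text
time: 2.9
tool_pos: [0.4692, -0.1989, 0.1998]
eef_rot: [0.0, 0.79, 0.614, -0.001]
force: [0.4, 0.2, -0.7]
finger_gap: 0.0852
finger_force: 0.0
```

{"method": "drive_tool", "body": {"linear": [[0,0,0]], "dr": [[0,0,0]], "grip": [0]}}

```text
time: 3.0
tool_pos: [0.4721, -0.1938, 0.2001]
eef_rot: [-0.0, 0.788, 0.616, 0.0]
force: [-0.1, 0.1, -0.3]
finger_gap: 0.0851
finger_force: 0.0
```

```bash
python3 - <<'E'
from h import *
s,d=wshot("w2");print(s["time"],s["tool_pos"],s["eef_rot"])
E
```

```text
3.0 [ 0.4721137  -0.19376836  0.20012291] [-4.49930354e-04  7.87722000e-01  6.16030704e-01  1.42462677e-04]
```

View pics/w2.png

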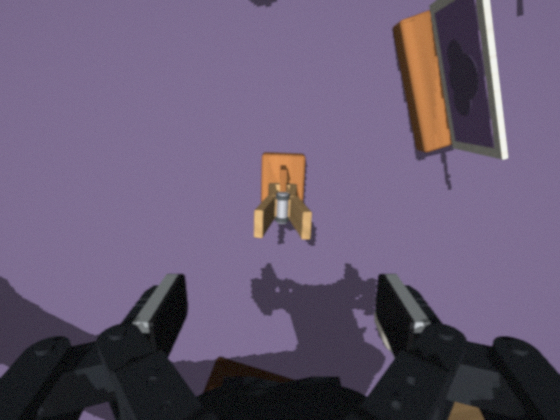

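Clip in view: rest block at (262–306, 153–200), handle tops near (259,237) and (307,237), steel pivot at (282,205). I'll zoom in for precise corners.

```bash
python3 - <<'E'
from h import *
d=pickle.load(open("pics/w2.pkl","rb"))
c=crop(d["img"],240,145,100,100,6)
for i in range(0,100,10): cv2.line(c,(i*6,0),(i*6,6 if i%50 else 15),(255,255,255),1);cv2.line(c,(0,i*6),(6 if i%50 else 15,i*6),(255,255,255),1)
cv2.imwrite("pics/c2.png",c[:,:,::-1])
E
```

```text
(no output)
```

View pics/c2.png

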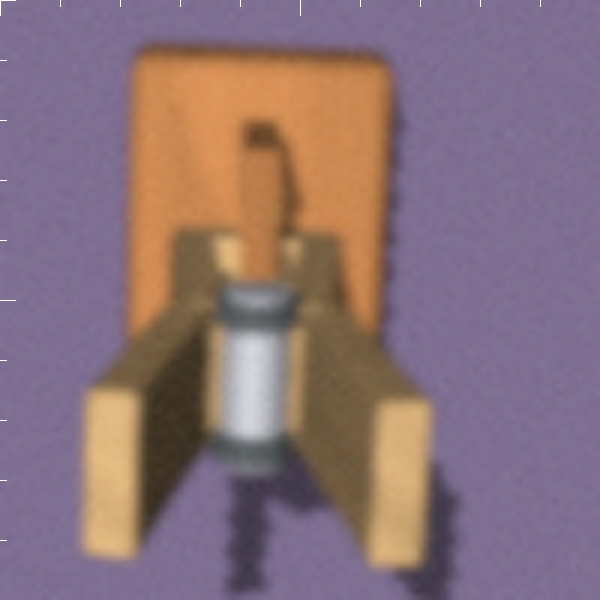

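```bash
python3 - <<'E'
from h import *
from scipy.optimize import least_squares
d=pickle.load(open("pics/w2.pkl","rb"));px=lambda a:np.array(a)/6+[240,145]-.42
uv=px([(87,389),(431,402),(82,553),(424,568)])
P=np.array([[-.021,.011,0],[.021,.011,0],[-.021,-.011,0],[.021,-.011,0]])
f=lambda v:(proj(P@R.from_euler('z',v[2]).as_matrix().T+[v[0],v[1],v[3]],d,d["pose"])-uv).ravel()
r=least_squares(f,[.47,-.19,-.25,.117]);print("clip tops",r.x,np.degrees(r.x[2]),r.fun.round(1))
c=[onz(p,.117,d,d["pose"]) for p in uv];print("on .117",np.mean(c,0), np.linalg.norm(c[1]-c[0]))
e=[onz(p,.07,d,d["pose"]) for p in px([(258,290),(250,465)])];print("pivot",np.mean(e,0),e[0]-e[1])
b=[onz(p,.02,d,d["pose"]) for p in px([(135,52),(390,58)])];print("block",b,np.degrees(np.arctan2(*(b[1]-b[0])[[1,0]])))
t=[onz(p,.048,d,d["pose"]) for p in px([(262,130),(261,250)])];print("tongue",t)
E
```

```text
clip tops [ 0.47129263 -0.19582239 -0.28362136  0.11597546] -16.250306910857788 [-0.  -0.3  0.3 -0.2  0.3  0.5 -0.6  0.1]
on .117 [ 0.47138365 -0.19545879  0.117     ] 0.04158519403808544
pivot [ 0.47090253 -0.19665486  0.07      ] [0.00750319 0.02552308 0.        ]
block [array([ 0.46189253, -0.15243113,  0.02      ]), array([ 0.50214867, -0.1634065 ,  0.02      ])] -15.250378821950106
tongue [array([ 0.47995316, -0.16526761,  0.048     ]), array([ 0.47537883, -0.18324134,  0.048     ])]
```

```bash
python3 - <<'E'
from h import *
plan([.4712,-.196,.081],-15.7,5)
E
```

```text
linear [[-0.01, -0.0, 0.48], [-0.02, -0.0, 0.48], [-0.01, -0.0, 0.47], [-0.02, -0.01, 0.48], [-0.01, -0.0, 0.47]] dr [[-0.0, -0.0, 0.06], [-0.0, -0.0, 0.06], [-0.0, -0.0, 0.06], [-0.0, -0.01, 0.07], [-0.0, -0.0, 0.06]]
end [ 0.4714 -0.1959  0.0812] yaw -15.69
```

{"method": "drive_tool", "body": {"linear": [[-0.01,0,0.48],[-0.01,0,0.48],[0,0,0.47],[0,-0.01,0.48],[0,0,0.47]], "dr": [[0,0,0.06],[0,0,0.06],[0,0,0.06],[0,0,0.07],[0,0,0.06]], "grip": [0,0,0,0,0]}}

```text
time: 3.55
tool_pos: [0.4728, -0.1925, 0.0804]
eef_rot: [-0.0, 0.796, 0.605, 0.001]
force: [0.2, 0.2, 0.3]
finger_gap: 0.0854
finger_force: 0.0
```

{"method": "drive_tool", "body": {"linear": [[0,0,0],[0,0,0],[0,0,0],[0,0,0]], "dr": [[0,0,0],[0,0,0],[0,0,0],[0,0,0]], "grip": [0.2,0.3,0.4,0.4], "newtons": 25}}

```text
time: 3.95
tool_pos: [0.4727, -0.1952, 0.0825]
eef_rot: [0.001, 0.797, 0.603, 0.001]
force: [-0.8, 0.2, 0.4]
finger_gap: 0.0512
finger_force: 0.0
```

```bash
python3 - <<'E'
from h import *
s,d=wshot("w3");print(s["time"],s["tool_pos"],s["eef_rot"],s["finger_gap"],s["force"])
print(d["img"].shape)
plan([.4712,-.196,.081],-15.7,1,s)
cv2.imwrite("pics/w3c.png",crop(d["img"],120,140,320,240,2.5)[:,:,::-1])
E
```

```text
3.95 [ 0.47269226 -0.19517777  0.0824924 ] [8.29358577e-04 7.97416670e-01 6.03427992e-01 7.91131457e-04] 0.05119189199443645 [-0.78731292  0.19708122  0.35098732]
(420, 560, 3)
linear [[-0.02, -0.02, 0.03]] dr [[0.02, -0.0, -0.01]]
end [ 0.4715 -0.1959  0.081 ] yaw -15.71
```

View pics/w3c.png

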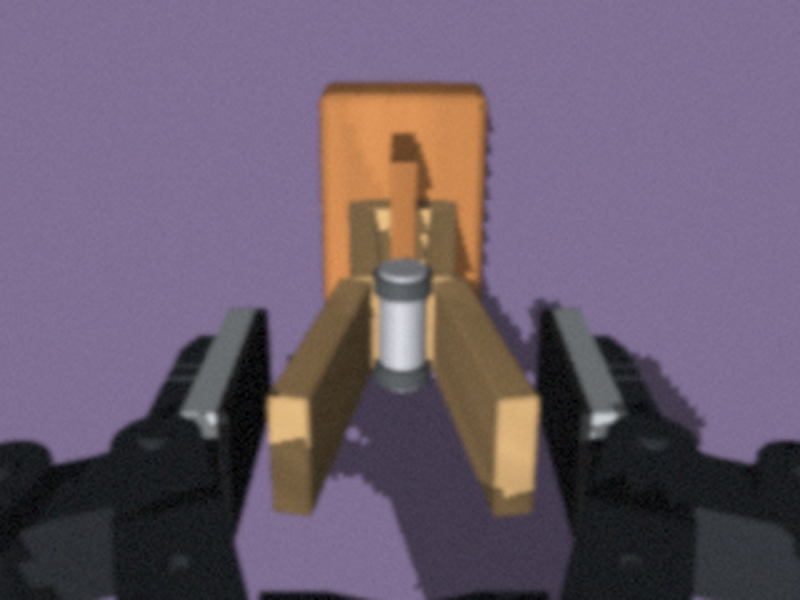

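The fingers sit symmetrically about the handles (pads at 267 and 540, handles 268–540, pivot at 403). Squeezing next.

{"method": "drive_tool", "body": {"linear": [[0,0,0.04],[0,0,0],[0,0,0],[0,0,0],[0,0,0]], "dr": [[0,0,0],[0,0,0],[0,0,0],[0,0,0],[0,0,0]], "grip": [0.5,0.55,0.6,0.65,0.7]}}

```text
time: 4.5
tool_pos: [0.4741, -0.1963, 0.0805]
eef_rot: [0.002, 0.798, 0.603, 0.001]
force: [3.7, -0.6, 5.5]
finger_gap: 0.0259
finger_force: 8.6
```

{"method": "drive_tool", "body": {"linear": [[0,0,0],[0,0,0],[0,0,0],[0,0,0],[0,0,0]], "dr": [[0,0,0],[0,0,0],[0,0,0],[0,0,0],[0,0,0]], "grip": [0.8,0.9,1,1,1]}}

```text
time: 5.0
tool_pos: [0.474, -0.1962, 0.0806]
eef_rot: [0.002, 0.798, 0.603, 0.001]
force: [2.9, -0.7, 7.4]
finger_gap: 0.0252
finger_force: 25.6
```

```bash
python3 - <<'E'
from h import *
s,d=wshot("w4");print(s["time"],s["tool_pos"],s["eef_rot"],s["finger_gap"],s["finger_force"],s["force"])
cv2.imwrite("pics/w4c.png",crop(d["img"],160,140,240,180,2.5)[:,:,::-1])
E
```

```text
5.0 [ 0.47401475 -0.19624527  0.08058253] [0.00212252 0.79769869 0.60305085 0.00140354] 0.025197279958806232 25.553378462791443 [ 2.92571488 -0.66719256  7.35109188]
```

View pics/w4c.png

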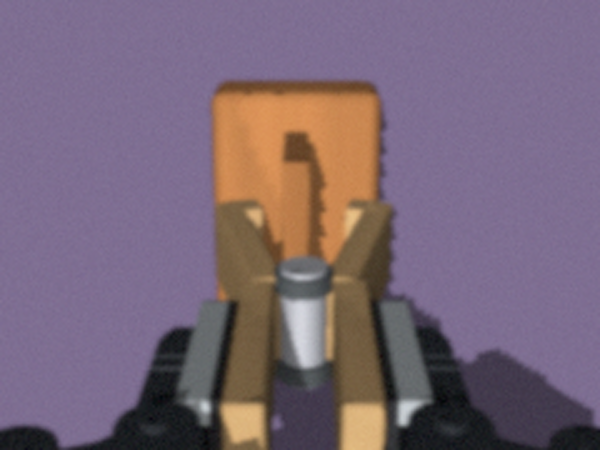

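Fully spread (gap 25 mm, both jaws off the tongue). Now lift.

{"method": "drive_tool", "body": {"linear": [[0,0,-0.2],[0,0,-0.6],[0,0,-0.8],[0,0,-0.8],[0,0,-0.8]], "dr": [[0,0,0],[0,0,0],[0,0,0],[0,0,0],[0,0,0]], "grip": [1,1,1,1,1]}}

```text
time: 5.55
tool_pos: [0.4703, -0.1951, 0.2408]
eef_rot: [-0.001, 0.798, 0.603, -0.001]
force: [1.0, 0.7, -0.3]
finger_gap: 0.0251
finger_force: 24.9
```

{"method": "drive_tool", "body": {"linear": [[0,0,0],[0,0,0]], "dr": [[0,0,0],[0,0,0]], "grip": [1,1]}}

```text
time: 5.75
tool_pos: [0.4713, -0.1951, 0.2398]
eef_rot: [0.0, 0.798, 0.603, 0.0]
force: [-0.0, -1.2, -1.1]
finger_gap: 0.0251
finger_force: 24.9
```

```bash
python3 - <<'E'
from h import *
s,d=wshot("w5");print(s["time"],s["tool_pos"],s["eef_rot"],s["finger_gap"],s["finger_force"],s["force"])
cv2.imwrite("pics/w5c.png",crop(d["img"],160,140,240,180,2.5)[:,:,::-1])
plan([.618,.174,.24],-19.5,15,s)
E
```

```text
5.75 [ 0.47131438 -0.19505272  0.23980686] [9.85136300e-06 7.97622761e-01 6.03156490e-01 4.24647663e-04] 0.025056829504766186 24.925954341888428 [-0.01330629 -1.2101377  -1.14153799]
linear [[0.53, 0.05, 0.0], [0.53, 0.05, 0.0], [0.53, 0.05, 0.0], [0.53, 0.05, 0.0], [0.53, 0.05, 0.0]] dr [[0.0, -0.0, 0.04], [0.0, -0.0, 0.04], [0.0, -0.0, 0.04], [0.0, -0.0, 0.04], [0.0, -0.0, 0.04]]
linear [[0.53, 0.04, 0.0], [0.53, 0.04, 0.0], [0.53, 0.04, 0.0], [0.53, 0.04, 0.0], [0.52, 0.03, 0.0]] dr [[0.0, -0.0, 0.04], [0.0, -0.0, 0.04], [0.0, -0.0, 0.04], [0.0, -0.0, 0.04], [0.0, -0.0, 0.04]]
linear [[0.53, 0.03, 0.0], [0.52, 0.03, 0.0], [0.53, 0.03, 0.0], [0.53, 0.03, 0.0], [0.52, 0.02, 0.0]] dr [[0.0, -0.0, 0.04], [0.0, -0.0, 0.04], [0.0, -0.0, 0.05], [0.0, -0.0, 0.04], [0.0, -0.01, 0.05]]
end [0.618  0.174  0.2401] yaw -19.53
```

View pics/w5c.png

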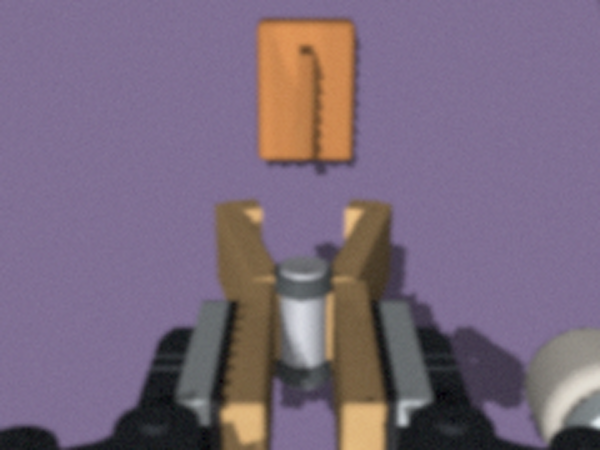

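The clip is held squarely: lips at (217–262) and (346–391), symmetric about the pivot at 303, and the rest is empty. Moving to above the board.

{"method": "drive_tool", "body": {"linear": [[0.4,0.05,0],[0.53,0.05,0],[0.53,0.05,0],[0.53,0.05,0],[0.53,0.05,0]], "dr": [[0,0,0.04],[0,0,0.04],[0,0,0.04],[0,0,0.04],[0,0,0.04]], "grip": [1,1,1,1,1]}}

```text
time: 6.3
tool_pos: [0.5177, -0.0767, 0.2374]
eef_rot: [-0.001, 0.804, 0.595, -0.002]
force: [0.3, -0.1, -0.9]
finger_gap: 0.0251
finger_force: 24.9
```

{"method": "drive_tool", "body": {"linear": [[0.53,0.04,0],[0.53,0.04,0],[0.53,0.04,0],[0.53,0.04,0],[0.52,0.03,0]], "dr": [[0,0,0.04],[0,0,0.04],[0,0,0.04],[0,0,0.04],[0,0,0.04]], "grip": [1,1,1,1,1]}}

```text
time: 6.8
tool_pos: [0.5665, 0.046, 0.2372]
eef_rot: [-0.001, 0.81, 0.586, -0.002]
force: [0.4, -0.3, 0.3]
finger_gap: 0.0251
finger_force: 24.9
```

{"method": "drive_tool", "body": {"linear": [[0.53,0.03,0],[0.52,0.03,0],[0.53,0.03,0],[0.4,0.03,0],[0.2,0.02,0]], "dr": [[0,0,0.04],[0,0,0.04],[0,0,0.05],[0,0,0.04],[0,0,0.05]], "grip": [1,1,1,1,1]}}

```text
time: 7.3
tool_pos: [0.6081, 0.1482, 0.2369]
eef_rot: [-0.001, 0.816, 0.578, -0.002]
force: [0.2, -0.4, 0.5]
finger_gap: 0.0255
finger_force: 24.9
```

{"method": "drive_tool", "body": {"linear": [[0.2,0,0],[0.15,0,0],[0,0,0],[0,0,0]], "dr": [[0,0,0],[0,0,0],[0,0,0],[0,0,0]], "grip": [1,1,1,1]}}

```text
time: 7.7
tool_pos: [0.6149, 0.1618, 0.2392]
eef_rot: [0.0, 0.817, 0.577, -0.0]
force: [-0.3, 0.5, -0.4]
finger_gap: 0.025
finger_force: 24.9
```

```bash
cat >> h.py <<'E'
def edge(d,z=.135,tool=None):
    """white strip fit: for each image row the centre of the bright run; returns world line & tool coords"""
    im=d["img"].astype(int);w=(im.min(2)>160)&(im.max(2)-im.min(2)<45)
    n,l,st,ce=cv2.connectedComponentsWithStats(w[:300].astype(np.uint8),connectivity=8)
    for k in range(1,n):
        if st[k,4]<60: continue
        pts=np.argwhere(l==k)[:,::-1].astype(np.float32);rc=cv2.minAreaRect(pts);b=cv2.boxPoints(rc)
        Z=np.array([onz(p,z,d,d["pose"]) for p in b]);Rt=rot(d["pose"][1]);t=(Z-d["pose"][0])@Rt
        print(st[k].tolist(),np.round(rc[0],1),np.round(rc[1],1),"world",Z.mean(0).round(4),"\n tool(mm)",(t*1e3).round(1).tolist())
E
python3 - <<'E'
from h import *
s,d=wshot("w6");print(s["time"],s["tool_pos"],s["eef_rot"],s["finger_gap"],s["force"])
edge(d)
print(proj([[.618,.174,.135]],d,d["pose"]))
E
```

```text
7.7 [0.61487888 0.16181373 0.2392275 ] [ 1.33340943e-04  8.17044064e-01  5.76575154e-01 -2.66270163e-04] 0.024960239249660236 [-0.30395964  0.5065989  -0.43034435]
[347, 0, 74, 14, 715] [383.5   6.5] [13. 73.] world [0.7254 0.2745 0.135 ] 
 tool(mm) [[147.0, 42.0, 104.1], [147.0, 90.0, 104.1], [139.5, 90.9, 104.1], [139.5, 42.5, 104.1]]
[279, 143, 7, 98, 571] [282.  191.5] [97.  6.] world [0.6197 0.1768 0.135 ] 
 tool(mm) [[54.7, -2.8, 104.2], [54.7, 1.7, 104.2], [-23.0, 2.0, 104.2], [-23.0, -2.9, 104.2]]
[481, 199, 36, 36, 1009] [498.8 216.7] [29.5 38.2] world [0.7762 0.101  0.135 ] 
 tool(mm) [[5.4, 153.4, 104.2], [12.5, 181.2, 104.2], [-11.5, 191.8, 104.2], [-18.9, 163.3, 104.2]]
[275, 260, 12, 26, 220] [280.5 272.5] [25. 11.] world [0.5956 0.1126 0.135 ] 
 tool(mm) [[-41.0, -6.2, 104.3], [-41.0, 2.9, 104.3], [-64.5, 3.0, 104.3], [-64.5, -6.4, 104.3]]
[[281.17827107 197.78870425]]
```

```bash
python3 - <<'E'
from h import *
d=pickle.load(open("pics/w6.pkl","rb"));g=d["img"][:,270:295].min(2).astype(float)
p=[]
for r in range(148,236):
    w=np.clip(g[r]-140,0,60);p.append((r,270+(w*np.arange(25)).sum()/w.sum()))
p=np.array(p);k=np.polyfit(p[:,0],p[:,1],1);print(k,(p[:,1]-np.polyval(k,p[:,0])).std())
Rt=rot(d["pose"][1])
a,b=[(onz((np.polyval(k,r),r),.135,d,d["pose"])-d["pose"][0])@Rt*1e3 for r in(150,234)];print(a,b,np.degrees(np.arctan2(a[1]-b[1],a[0]-b[0])))
E
```

```text
[2.58971696e-03 2.81011002e+02] 0.10381670013534443
[ 49.56227796  -0.98972834 104.19842477] [-17.78985032  -0.76067226 104.23806608] -0.19485495570886788
```

{"method": "drive_tool", "body": {"linear": [[0.1,-0.01,0],[0.12,0,0],[0,0,0],[0,0,0]], "dr": [[0,0,0],[0,0,0],[0,0,0],[0,0,0]], "grip": [1,1,1,1]}}

```text
time: 8.15
tool_pos: [0.6182, 0.1735, 0.2393]
eef_rot: [0.0, 0.817, 0.577, -0.0]
force: [-0.3, 0.4, -0.2]
finger_gap: 0.0253
finger_force: 24.9
```

```bash
python3 - <<'E'
from h import *
from bench import get_state
s=get_state();print(s["time"],s["tool_pos"],s["eef_rot"]);plan([.6188,.1722,.175],-19.5,5,s)
E
```

```text
8.15 [0.61821433 0.1735384  0.2392611 ] [ 9.40314465e-06  8.16640920e-01  5.77146087e-01 -3.62835783e-05]
linear [[-0.0, 0.0, 0.26], [-0.01, 0.01, 0.26], [-0.0, 0.0, 0.26], [-0.01, 0.01, 0.25], [-0.0, 0.0, 0.26]] dr [[-0.0, 0.0, 0.0], [-0.0, 0.0, 0.0], [-0.0, 0.0, 0.0], [-0.0, 0.0, 0.0], [-0.0, 0.0, 0.0]]
end [0.6188 0.1723 0.1748] yaw -19.5
```

{"method": "drive_tool", "body": {"linear": [[-0.01,-0.01,0.15],[0,0,0.25],[0,0,0.25],[0,0,0.25],[0,0,0.15]], "dr": [[0,0,0],[0,0,0],[0,0,0],[0,0,0],[0,0,0]], "grip": [1,1,1,1,1]}}

```text
time: 8.65
tool_pos: [0.6167, 0.1727, 0.1847]
eef_rot: [-0.0, 0.817, 0.577, -0.001]
force: [0.1, -0.3, -0.1]
finger_gap: 0.0251
finger_force: 24.9
```

{"method": "drive_tool", "body": {"linear": [[0,0,0.15],[0,0,0.08],[0,0,0],[0,0,0],[0,0,0]], "dr": [[0,0,0],[0,0,0],[0,0,0],[0,0,0],[0,0,0]], "grip": [1,1,1,1,1]}}

```text
time: 9.15
tool_pos: [0.618, 0.173, 0.1759]
eef_rot: [0.0, 0.817, 0.577, 0.0]
force: [-0.4, 0.3, -0.7]
finger_gap: 0.0255
finger_force: 24.9
```

```bash
python3 - <<'E'
from h import *
from bench import snapshot
s,d=wshot("w7");print(s["time"],s["tool_pos"],s["eef_rot"],s["finger_gap"],s["finger_force"],s["force"],s["qd"].round(3))
edge(d)
S=snapshot("side");p=proj([[.618,.174,.125]],S)[0].astype(int);print(p)
a=[crop(d["img"],160,100,240,220,2.5)]
b=[crop(S["img"],p[0]-20,p[1]-28,40,55,5)]
b=cv2.resize(b[0],(200,275));b=cv2.copyMakeBorder(b,0,550-275,0,0,cv2.BORDER_CONSTANT)
cv2.imwrite("pics/fin.png",np.hstack([a[0],b])[:,:,::-1])
E
```

```text
9.15 [0.6180078  0.1729581  0.17586139] [1.63553977e-04 8.16840321e-01 5.76863600e-01 4.99925276e-04] 0.025481129977827015 24.927733540534973 [-0.4089848   0.30411025 -0.65416766] [ 0.    -0.001  0.     0.001  0.    -0.001  0.   ]
[375, 0, 65, 9, 418] [407.   4.] [ 8. 64.] world [0.7178 0.2732 0.135 ] 
 tool(mm) [[129.6, 44.6, 41.0], [129.6, 75.9, 41.0], [126.2, 76.4, 41.0], [126.1, 44.9, 41.0]]
[279, 175, 9, 68, 563] [283.  208.5] [67.  8.] world [0.6255 0.1941 0.135 ] 
 tool(mm) [[43.0, -2.4, 40.9], [43.0, 2.1, 40.9], [1.8, 2.4, 40.9], [1.8, -2.5, 40.9]]
[517, 228, 41, 41, 1345] [537.1 248. ] [33.3 45.1] world [0.7638 0.1187 0.135 ] 
 tool(mm) [[5.3, 138.2, 41.0], [11.6, 163.3, 41.0], [-9.8, 173.2, 41.0], [-16.6, 147.4, 41.0]]
[275, 260, 12, 26, 215] [280.5 272.5] [25. 11.] world [0.6102 0.1556 0.135 ] 
 tool(mm) [[-10.2, -5.0, 40.9], [-10.2, 1.8, 40.9], [-27.7, 1.9, 40.8], [-27.7, -5.1, 40.8]]
[263 169]
```

View pics/fin.png

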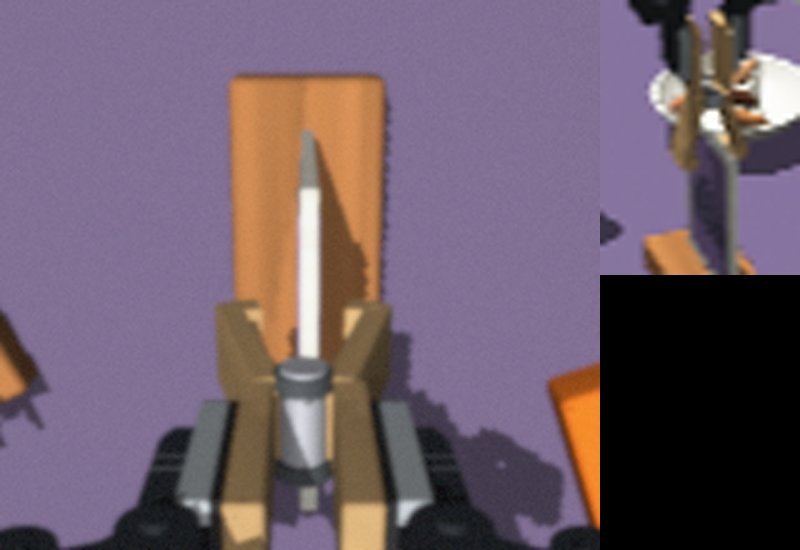

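The board's edge (299–320) lies between the lips (inner faces at 262 and 346), about 1 mm right of centre. The side view shows the clip astride the top edge. I'll trim by 1 mm and check.

{"method": "drive_tool", "body": {"linear": [[0,0.02,0],[0,0,0],[0,0,0],[0,0,0],[0,0,0]], "dr": [[0,0,0],[0,0,0],[0,0,0],[0,0,0],[0,0,0]], "grip": [1,1,1,1,1]}}

```text
time: 9.75
tool_pos: [0.6185, 0.1726, 0.1753]
eef_rot: [-0.0, 0.817, 0.577, 0.0]
force: [-0.3, -0.2, -0.6]
finger_gap: 0.0248
finger_force: 24.9
```

```bash
python3 - <<'E'
from h import *
d0=pickle.load(open("pics/w7.pkl","rb"));print("near end tool x",((onz((283,304.5),.135,d0,d0["pose"])-d0["pose"][0])@rot(d0["pose"][1])*1e3).round(1))
s,d=wshot("w8");print(s["time"],s["tool_pos"],s["finger_gap"],s["finger_force"],s["force"])
edge(d)
E
```

```text
near end tool x [-42.    0.1  40.8]
9.75 [0.61854438 0.1726145  0.17531445] 0.02475872319076883 24.927889108657837 [-0.30543414 -0.22896877 -0.5949698 ]
[376, 0, 62, 8, 365] [406.5   3.5] [ 7. 61.] world [0.7178 0.2731 0.135 ] 
 tool(mm) [[129.4, 45.0, 40.3], [129.4, 74.7, 40.3], [126.4, 75.1, 40.3], [126.4, 45.2, 40.3]]
[278, 175, 9, 68, 564] [282.  208.5] [67.  8.] world [0.6255 0.1941 0.135 ] 
 tool(mm) [[43.1, -3.0, 40.3], [43.1, 1.6, 40.3], [2.0, 1.8, 40.3], [2.0, -3.1, 40.3]]
[517, 228, 41, 41, 1349] [537.3 248.2] [33.1 45.2] world [0.764  0.1187 0.135 ] 
 tool(mm) [[5.3, 137.8, 40.3], [11.8, 162.7, 40.3], [-9.4, 172.7, 40.3], [-16.4, 147.1, 40.3]]
[274, 260, 13, 26, 238] [280.  272.5] [25. 12.] world [0.6105 0.1556 0.135 ] 
 tool(mm) [[-10.0, -5.6, 40.3], [-10.0, 1.8, 40.3], [-27.4, 1.9, 40.3], [-27.4, -5.7, 40.3]]
```

Both ends of the board are equidistant from the clip (−42 and +43 mm), it's centred across, with no contact force. Handing in.

```bash
python3 -c "
from bench import order; print(order.hand_in())"
```

```text
the job is handed in; nothing more can be done
None
```

The job is handed in at about 10 s: the big clip is held fully squeezed astride the middle of the tall board's top edge, square to it, the edge about 20 mm inside the jaws, with no contact force on the board.

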